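Push the tin fire engine into the corner of the oak jig

TASK

The tin fire engine, its wheels off, has to stand square in the corner of the oak jig before its axles are fitted. Push it over the marble with the fingertips, without lifting or tipping it, until one long side lies flush along the long oak fence and one end is flush against the oak stop block, which stands at one end of the fence (the rack of tin wheels stands at the other). Leave the bell, the ladder section and the awl where they are.

Things in the scene. Friction and masses are not known exactly. Their poses are not given: they have to be found in the camera images.
- engine: Red tin toy fire engine, wheels off, loose, 0.3 to 0.55 kg, slides on the marble. 180 mm long (x, cab end at +x), 78 wide (y); body a plain flat-sided box of that outline from 12 to 50 mm height; cab (x 25 to 71 mm) and hose reel reach 70 mm. Origin: centre of underside, z up. Starts within 20 degrees of parallel to the fence, on the robot's side, clear of fence, stop and rack.
- fence: Long oak fence, fixed to the marble beyond the engine as seen from the robot: 500 mm long (its y), 30 thick (x), 30 high. Origin: middle of the foot of its face towards the robot; that face is the plane x = 0 and the wood lies at +x, so the engine belongs at negative x. z up.
- stop: Plain oak stop block with two screw heads on top, fixed, butted square to the fence's face near its left or right end. 90 mm long away from the fence (its x), 30 thick (y), 40 high; axes parallel to the fence's. Origin: centre of underside, 45 mm before the fence's face, 220 mm along it from the middle. The engine belongs on its side towards the fence's middle.
- rack: Slotted wooden rack holding four upright tin wheels in a row, fixed, butted against the fence's face near the other end than the stop block's, 220 mm from the fence's middle. 90 mm (its x) by 38 mm (its y), 47 mm high over the wheels. Origin: centre of its underside. It is no stop.
- bell: Round brass bell standing mouth down, loose, 58 mm across, 47 mm high. Origin: centre of its underside. Stands on the left, nearer the robot than the engine; to be left alone.
- ladder: Nickel ladder section lying flat, loose, 150 mm (its x) by 44 mm (its y), 8 mm high. Origin: centre of its underside. Lies on the right, near the robot; to be left alone.
- awl: Horn-handled awl lying flat on the right, beyond the ladder, loose, handle 70 mm long and 22 mm wide to -x, steel point 68 mm long to +x, 20 mm high. Origin: at the junction of handle and ferrule, on the marble; to be left alone.
Things that resemble listed ones, but are neither listed nor needed, are in the scene too. Of the things shaped like the engine, the red one is meant.

How it is judged:
At the end, for the whole second after the job is handed in: The engine stands still and upright on the marble, its long side within 4.5 mm of the fence's face and parallel to it within 0.045 rad, one end within 4.5 mm of the inner face of the stop block (x of engine in the frame of fence between -0.0435 and -0.03 m and y of engine in the frame of stop between -0.1095 and 0.1095 m and y of engine in the frame of fence between -0.14 and 0.14 m and angle between the x axis of engine and the y axis of fence, either way round below 0.045 rad and angle between engine's own z axis and vertical below 0.05 rad and height (world z) of engine below 0.005 m and linear speed of engine below 0.01 m/s); the robot touches nothing.
It fails at once if the fire engine is lifted off the marble (height (world z) of engine above 0.01 m).
It fails at once if the fire engine is tipped (angle between engine's own z axis and vertical above 0.2 rad).
It fails at once if the bell is moved by more than 15 mm (distance of bell from where it was at the start of the episode above 0.015 m).
It fails at once if the ladder section is moved by more than 15 mm (distance of ladder from where it was at the start of the episode above 0.015 m).
It fails at once if the awl is moved by more than 15 mm (distance of awl from where it was at the start of the episode above 0.015 m).
It also fails if it takes over 58 s, if anything falls off the work surface, if the arm or the gripper's body presses on something with over 40 N, if the wrist force passes 120 N, or if a joint passes its speed limit or range.

ROBOT

A 6-joint arm with a two-finger parallel gripper is mounted at the origin on the work surface. World frame = base frame: x ahead of the robot, y to its left, z up, the work surface at z = 0. Lengths are in m, angles in rad, forces in N, time in s.
With the tool pointing down it reaches from about 0.3 to 0.75 m from the base axis. Payload 8.5 kg.
Tool frame: the origin (TCP) lies on the mounting face of the last link; the fingertips stand 173 mm ahead of it and the grasp point (between the pads) lies 155 mm ahead of it; z points along the fingers, y is the line along which they close (so a half turn about z gives the same grasp; the last joint's range is limited). The gripper opens to 85 mm and grips with 20 to 120 N. Pads are 22 mm wide; open, the fingers measure 114 mm over their backs; the gripper's body (76 mm by 85 mm) begins 54 mm behind the grasp point. The pads swing forward as they close: fully open they stand 13 mm farther back than shut.
Start: joints at [-1.437, 0.381, 1.297, -0, 1.464, -0.215], TCP at [0.188, -0.517, 0.405] pointing down, gripper open.
Joint ranges: [-3.11, 3.11], [-0.89, 2.33], [0.22, 2.48], [-1.42, 4.56], [0.17, 2.85], [-2.88, 2.88]. Speed limits (rad/s): [2.39, 2.39, 3.14, 3.14, 3.14, 3.14].

INTERFACE

Orientations are given as a rotation vector (axis times angle).
In Python, from plant import state, cams, ctrl gives the robot as it stands. The module is installed in compiled form; this text tells all that it offers.
- The arm moves only by the tool jog_arm, never from a script. Its argument "motion" is a list of rows, each an object with "travel": the shift along the tool's x, y, z in units of 250 mm (1.0 is 250 mm), a list of three; "angular": the turn, a rotation vector about the tool's x, y, z in units of 90 degrees (1.0 is 90 degrees), a list of three; "fingers": the opening, from 0 (shut) to 1 (fully open). A call has 1 to 5 rows; each row is the pose to reach, as a shift and turn from the pose commanded when the call began, along the tool's axes at that moment; what a row does not reach only later rows make up. A row lasts 1/8 s, in which the tool goes at most 62.5 mm and 10.7 degrees, less where a joint would pass 70% of its speed; a pose out of reach is approached as far as the arm can. A call with a number of a shift or a turn outside -1 to 1 is refused whole. A call with a gripper value outside its range is refused whole. The fingers move at their own pace and stop on an object; the grip force is fixed at half the most. Time passes only in rows, so rows that repeat a pose let the fingers close. It gives the time, the measured TCP pose, the force, the opening and the grip force at its end, in the units of the state.
- state(): the state, without advancing time (a new reading comes with each control period).
- cams.grab_frame(name): name is "side" or "top" or "wrist"; returns the picture (400x640x3 uint8, red, green, blue); there is no depth.
- cams.camera_params(name): a dict with "K" (3x3 intrinsics, pixels), "extrinsics" (4x4, takes a point from camera to world coordinates). Camera axes: x right, y down, z forward; pixel columns grow to the right and rows downward; lengths in m; the calibration is good to about 2 mm. The wrist camera is an equidistant fisheye: a pixel r from the principal point sees the ray r / f radians off the axis. A picture is of the moment at which its call begins: read the wrist's pose just before it. camera_params takes no time and is no camera call; for the wrist camera it gives the pose at the moment of the call.
- ctrl.finish_job(): hands the job in; it is judged then, once.
The state is a dict: "time": time; "qpos": joint angles; "qd": joint speeds; "joint_torque": joint torques, N m; "eef_pos": TCP position; "tcp_rot": TCP orientation; "force": force on the tool from outside, world axes, zero at the start; "torque": the same for the moment, N m; "gripper_width": opening from 0.0 (shut) to 1.0 (fully open); "grip_force": force on a finger pad.
Only numpy, scipy, OpenCV 4.12 (cv2) and the standard library are available. Lean on these libraries where they do the work, as an engineer would, in place of code of your own. Each camera call takes 0.05 s, during which the arm holds its last target. There are 200 camera calls.

## Working session

There is one attempt and no reset: what is moved stays moved. The work goes in short steps, Python scripts to look and compute and a tool call to move; the robot and the scene stay as the last step left them, time stands still between calls to the robot, and variables do not carry over. Pictures are saved under pics/ and viewed, at most 10 in all, crops included, and the job is handed in when it is done.

Besides the shell and the picture viewer there is one more tool, called after "Emit:" as a command line: name --argument value ..., lists and objects as JSON in quotes. jog_arm: Moves the arm, as the interface text tells. Shifts and turns lie within -1 to 1; 1 stands for 250 mm of shift or 90 degrees of turn. Its arguments: {"type":"object","properties":{"motion":{"type":"array"}},"required":["motion"]}

```bash
mkdir -p pics; python3 - <<'E'
from plant import state,cams
import cv2,numpy as np
for n in ("top","side"):
    im=cams.grab_frame(n); cv2.imwrite(f"pics/{n}0.png",im[:,:,::-1])
    p=cams.camera_params(n); print(n,np.round(p["K"],1).tolist(),np.round(p["extrinsics"],4).tolist())
s=state(); print(s["time"],s["eef_pos"],s["tcp_rot"])
E
```

```text
top [[497.2, 0.0, 318.2], [0.0, 497.2, 198.9], [0.0, 0.0, 1.0]] [[-0.0225, -0.9961, 0.0849, 0.444], [-0.9997, 0.023, 0.0046, -0.0419], [-0.0065, -0.0848, -0.9964, 1.1671], [0.0, 0.0, 0.0, 1.0]]
side [[476.3, 0.0, 315.9], [0.0, 476.3, 200.3], [0.0, 0.0, 1.0]] [[-0.7836, -0.3692, 0.4996, -0.0937], [-0.6212, 0.4561, -0.6373, 0.7816], [0.0075, -0.8097, -0.5867, 0.7849], [0.0, 0.0, 0.0, 1.0]]
0.1 [ 0.1879609  -0.51684132  0.40416186] [-3.09263777e+00 -5.44902832e-01 -8.13815569e-05]
```

View pics/top0.png

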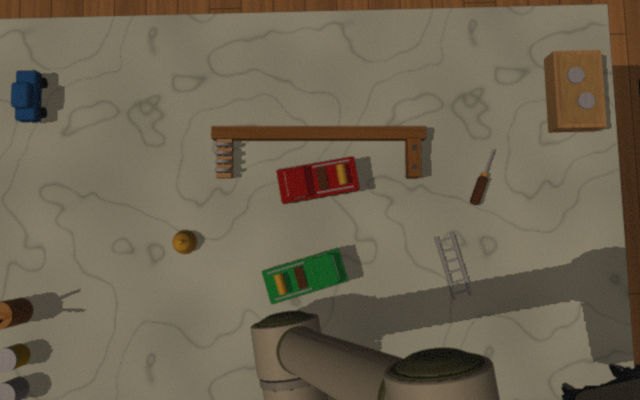

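View pics/side0.png

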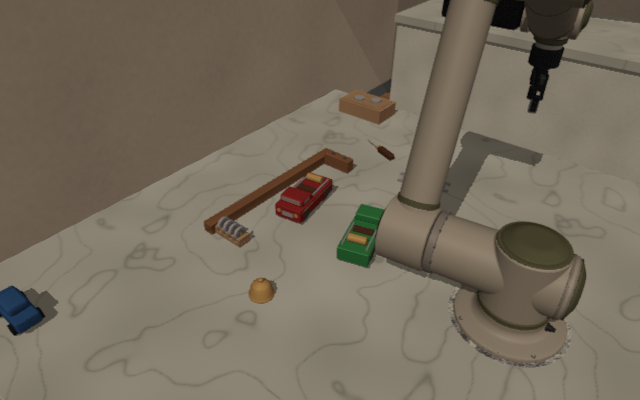

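The top view shows the fence at (212–426, 127–140), the stop at right (414, 158), the rack at left (224, 158) and the red engine at (318, 180). The green decoy is at (305, 276), the bell at (184, 241), the ladder at (453, 265) and the awl at (482, 178). The side view agrees.

```bash
cat > h.py <<'E'
import numpy as np,cv2
from plant import state,cams
from scipy.spatial.transform import Rotation as R
def cast(px,z,n="top"):
    p=cams.camera_params(n);K=p["K"];T=np.array(p["extrinsics"])
    px=np.atleast_2d(px).astype(float)
    d=np.c_[px,np.ones(len(px))]@np.linalg.inv(K).T@T[:3,:3].T
    return (T[:3,3]+d*((z-T[2,3])/d[:,2])[:,None])[:,:2]
def engine(im,z=.05):
    hsv=cv2.cvtColor(im,cv2.COLOR_RGB2HSV);h,s,v=cv2.split(hsv)
    m=(((h<5)|(h>172))&(s>170)&(v>60)).astype(np.uint8)
    m[:110]=0;m[230:]=0;m[:,:200]=0;m[:,440:]=0
    c=np.vstack([q for q in cv2.findContours(m,0,2)[0] if cv2.contourArea(q)>20])
    w=cast(cv2.convexHull(c)[:,0],z)
    (cx,cy),(a,b),_=r=cv2.minAreaRect((w*1000).astype(np.float32))
    B=cv2.boxPoints(r);e=max([B[1]-B[0],B[2]-B[1]],key=np.linalg.norm)
    if e[1]<0:e=-e
    return np.array([cx,cy]),sorted((a,b)),np.arctan2(-e[0],e[1]),B  # angle of long axis from +y
def pt(): s=state();return s["time"],np.round(s["eef_pos"],4),np.round(R.from_rotvec(s["tcp_rot"]).as_matrix(),3).tolist()
E
python3 - <<'E'
from h import *
im=cv2.imread("pics/top0.png")[:,:,::-1].copy()
c,sz,a,B=engine(im);print("engine",c,sz,a,B.round(1).tolist())
h,s,v=cv2.split(cv2.cvtColor(im,cv2.COLOR_RGB2HSV))
m=((h>5)&(h<17)&(s>120)).astype(np.uint8)
lo=[];up=[]
for x in range(240,400,4):
    r=np.where(m[115:152,x])[0]+115
    if len(r): lo.append((x,r.max()+.5));up.append((x,r.min()-.5))
for n,l,z in(("foot",lo,0),("fartop",up,.03)):
    w=cast(l,z);f=np.polyfit(w[:,1],w[:,0],1);print(n,f,np.std(w[:,0]-np.polyval(f,w[:,1])))
def xs(row,a,b):
    r=np.where(m[row,a:b])[0]+a;return r.min()-.5,r.max()+.5
for row in(155,165,172):print("stop cols",xs(row,395,440),cast([(t,row) for t in xs(row,395,440)],.04).round(4).tolist())
for row in(130,133):print("fence ends",cast([(t,row) for t in xs(row,200,440)],.03).round(4).tolist())
r=np.where(m[140:200,414])[0]+140;print("stop nearend",cast([(414,r.max()+.5)],0))
p=[(184,241),(305,276),(453,265),(482,178),(224,158)];print(cast(p,.02).round(3).tolist())
print(pt())
E
```

```text
engine [583.30908203 -36.41191864] [75.87549591064453, 176.6062469482422] 0.15225004 [[532.4000244140625, 45.099998474121094], [559.2000122070312, -129.39999389648438], [634.2000122070312, -117.9000015258789], [607.4000244140625, 56.599998474121094]]
foot [0.0247772 0.68644  ] 0.0008289217796135554
fartop [0.02436216 0.71104424] 0.0008432833146004219
stop cols (np.float64(405.5), np.float64(420.5)) [[0.6363, -0.2388], [0.6354, -0.2731]]
stop cols (np.float64(405.5), np.float64(420.5)) [[0.6132, -0.238], [0.6123, -0.2722]]
stop cols (np.float64(405.5), np.float64(420.5)) [[0.597, -0.2374], [0.5962, -0.2716]]
fence ends [[0.7074, 0.2079], [0.6955, -0.2891]]
fence ends [[0.7003, 0.2079], [0.6884, -0.2888]]
stop nearend [[ 0.58889585 -0.26385635]]
[[0.452, 0.275], [0.366, -0.002], [0.383, -0.341], [0.582, -0.417], [0.643, 0.181]]
(0.1, array([ 0.188 , -0.5168,  0.4042]), [[0.94, 0.342, -0.0], [0.342, -0.94, 0.001], [0.0, -0.001, -1.0]])
```

Fence and stop measurements agree with the stated sizes: face at x≈0.683+0.0247y, stop's inner face at y≈-0.2455. The engine is at (0.583, -0.036), 0.177 rad off the fence, and its target is about (0.640, -0.155). I'll start with a push using the open fingers spread along the fence.

Emit:
jog_arm --motion '[{"travel": [0.88, -0.706, 0], "angular": [0, 0, 0.238], "fingers": 1}, {"travel": [0.88, -0.706, 0], "angular": [0, 0, 0.238], "fingers": 1}, {"travel": [0.88, -0.706, 0], "angular": [0, 0, 0.238], "fingers": 1}, {"travel": [0.88, -0.706, 0], "angular": [0, 0, 0.238], "fingers": 1}, {"travel": [0.88, -0.706, 0], "angular": [0, 0, 0.238], "fingers": 1}]'

```text
time: 0.72
eef_pos: [0.3352, -0.2733, 0.4047]
tcp_rot: [-3.141, 0.036, 0.0]
force: [0.2, -0.6, 0.0]
gripper_width: 0.998
grip_force: 0.0
```

Emit:
jog_arm --motion '[{"travel": [0.56, -0.977, 0], "angular": [0, 0, 0], "fingers": 1}, {"travel": [0.56, -0.977, 0], "angular": [0, 0, 0], "fingers": 1}, {"travel": [0.56, -0.977, 0], "angular": [0, 0, 0], "fingers": 1}, {"travel": [0.56, -0.977, 0], "angular": [0, 0, 0], "fingers": 1}, {"travel": [0.56, -0.977, 0], "angular": [0, 0, 0], "fingers": 1}]'

```text
time: 1.35
eef_pos: [0.4813, -0.0326, 0.4045]
tcp_rot: [-3.141, 0.035, 0.001]
force: [0.4, -1.0, -0.3]
gripper_width: 1.002
grip_force: 0.0
```

Emit:
jog_arm --motion '[{"travel": [0, 0, 0.6], "angular": [0, 0, 0], "fingers": 1}, {"travel": [0, 0, 0.6], "angular": [0, 0, 0], "fingers": 1}, {"travel": [0, 0, 0.6], "angular": [0, 0, 0], "fingers": 1}, {"travel": [0, 0, 0.6], "angular": [0, 0, 0], "fingers": 1}]'

```text
time: 1.85
eef_pos: [0.4803, -0.0351, 0.2533]
tcp_rot: [-3.14, 0.039, 0.006]
force: [0.1, -0.4, 0.6]
gripper_width: 0.999
grip_force: 0.0
```

```bash
python3 - <<'E'
from h import *
print(pt())
for n in("top","wrist"):
  im=cams.grab_frame(n);cv2.imwrite(f"pics/{n}1.png",im[:,:,::-1])
E
```

```text
(1.85, array([ 0.4803, -0.0351,  0.2533]), [[1.0, -0.025, -0.004], [-0.025, -1.0, 0.001], [-0.004, -0.001, -1.0]])
```

View pics/wrist1.png

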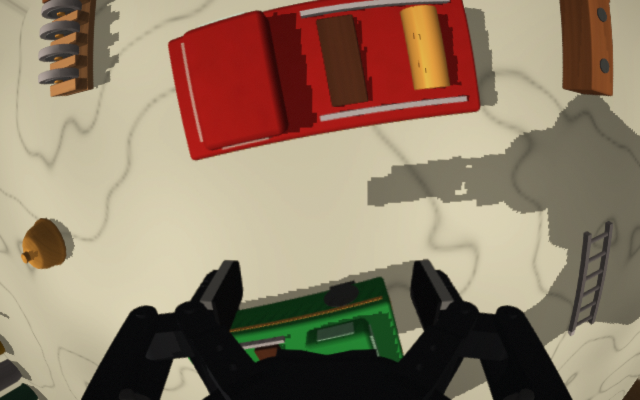

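The wrist view shows the red engine ahead (edge from (192,158) to (480,108)). The green engine's far edge is near the fingers, so I'll check that clearance.

```bash
python3 - <<'E'
from h import *
im=cv2.imread("pics/top0.png")[:,:,::-1].copy()
h,s,v=cv2.split(cv2.cvtColor(im,cv2.COLOR_RGB2HSV))
m=((h>45)&(h<75)&(s>120)).astype(np.uint8)
c=max(cv2.findContours(m,0,2)[0],key=cv2.contourArea)
r=cv2.minAreaRect((cast(c[:,0],.05)*1000).astype(np.float32));print(cv2.boxPoints(r).round())
E
```

```text
[[309.  73.]
 [355. -98.]
 [428. -78.]
 [382.  93.]]
```

Emit:
jog_arm --motion '[{"travel": [0, 0, 0.25], "angular": [0, 0, 0], "fingers": 1}, {"travel": [0, 0, 0.25], "angular": [0, 0, 0], "fingers": 1}, {"travel": [0.08, 0, 0.25], "angular": [0, 0, 0], "fingers": 1}, {"travel": [0.14, 0, 0.25], "angular": [0, 0, 0], "fingers": 1}, {"travel": [0.18, 0, 0.25], "angular": [0, 0, 0], "fingers": 1}]'

```text
time: 2.58
eef_pos: [0.5264, -0.0364, 0.195]
tcp_rot: [3.14, -0.039, 0.005]
force: [-2.6, 0.4, 1.0]
gripper_width: 0.999
grip_force: 0.8
```

Emit:
jog_arm --motion '[{"travel": [0.04, 0, 0], "angular": [0, 0, 0], "fingers": 1}, {"travel": [0.08, 0, 0], "angular": [0, 0, 0], "fingers": 1}, {"travel": [0.12, 0, 0], "angular": [0, 0, 0], "fingers": 1}, {"travel": [0.16, 0, 0], "angular": [0, 0, 0], "fingers": 1}, {"travel": [0.2, 0, 0], "angular": [0, 0, 0], "fingers": 1}]'

```text
time: 3.2
eef_pos: [0.576, -0.0376, 0.1922]
tcp_rot: [-3.141, 0.04, 0.001]
force: [-3.6, -0.5, 1.5]
gripper_width: 1.001
grip_force: 1.6
```

```bash
python3 - <<'E'
from h import *
print(pt(),state()["force"])
im=cams.grab_frame("top");cv2.imwrite("pics/top2.png",im[:,:,::-1]);print(engine(im))
im=cams.grab_frame("wrist");cv2.imwrite("pics/wrist2.png",im[:,:,::-1])
E
```

```text
(3.2, array([ 0.576 , -0.0376,  0.1922]), [[1.0, -0.025, -0.0], [-0.025, -1.0, 0.0], [-0.0, -0.0, -1.0]]) [-3.60126696 -0.4876255   1.52587844]
(array([ 648.7208252 , -120.10567474]), [26.790390014648438, 56.456180572509766], np.float32(-0.8474752), array([[ 618.69476 , -128.74802 ],
       [ 636.4267  , -148.83041 ],
       [ 678.7469  , -111.46333 ],
       [ 661.01495 ,  -91.380936]], dtype=float32))
```

View pics/wrist2.png

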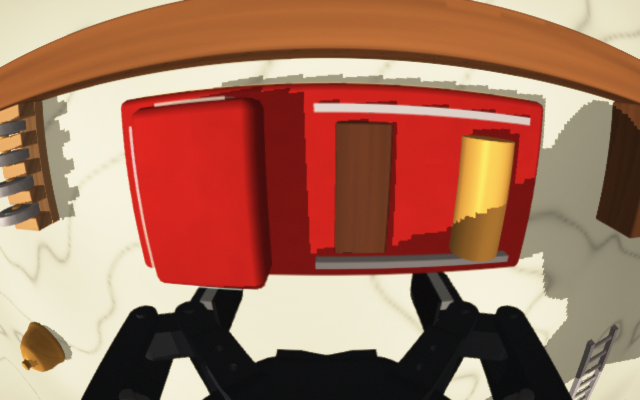

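The engine is now square on both fingers, with its far edge at row ~88 and the fence foot at row ~70, so a small gap remains. I'll push it slowly on to the fence.

Emit:
jog_arm --motion '[{"travel": [0.02, 0, 0], "angular": [0, 0, 0], "fingers": 1}, {"travel": [0.035, 0, 0], "angular": [0, 0, 0], "fingers": 1}, {"travel": [0.05, 0, 0], "angular": [0, 0, 0], "fingers": 1}, {"travel": [0.06, 0, 0], "angular": [0, 0, 0], "fingers": 1}]'

```text
time: 3.8
eef_pos: [0.5906, -0.0379, 0.1921]
tcp_rot: [-3.141, 0.039, 0.0]
force: [-1.5, 0.0, -1.3]
gripper_width: 1.001
grip_force: 0.9
```

Emit:
jog_arm --motion '[{"travel": [0.01, 0, 0], "angular": [0, 0, 0], "fingers": 1}, {"travel": [0.015, 0, 0], "angular": [0, 0, 0], "fingers": 1}]'

```text
time: 4.05
eef_pos: [0.5939, -0.038, 0.1921]
tcp_rot: [3.141, -0.039, -0.003]
force: [-8.5, -1.6, 3.1]
gripper_width: 1.002
grip_force: 4.2
```

Emit:
jog_arm --motion '[{"travel": [0.006, 0, 0], "angular": [0, 0, 0], "fingers": 1}, {"travel": [-0.03, 0, 0], "angular": [0, 0, 0], "fingers": 1}, {"travel": [-0.16, 0, 0], "angular": [0, 0, 0], "fingers": 1}, {"travel": [-0.16, 0, -0.22], "angular": [0, 0, 0], "fingers": 1}, {"travel": [-0.16, 0, -0.44], "angular": [0, 0, 0], "fingers": 0}]'

```text
time: 4.68
eef_pos: [0.5539, -0.037, 0.3037]
tcp_rot: [-3.141, 0.04, -0.001]
force: [-0.1, -0.4, 0.4]
gripper_width: 0.817
grip_force: 0.0
```

Emit:
jog_arm --motion '[{"travel": [0.0, -0.25, 0], "angular": [0, 0, 0], "fingers": 0}, {"travel": [0.1, -0.4, 0], "angular": [0, 0, 0], "fingers": 0}, {"travel": [0.35, -0.557, 0], "angular": [0, 0, 0], "fingers": 0}, {"travel": [0.35, -0.557, 0], "angular": [0, 0, 0], "fingers": 0}, {"travel": [0.35, -0.557, 0], "angular": [0, 0, 0], "fingers": 0}]'

```text
time: 5.3
eef_pos: [0.6452, 0.1002, 0.3019]
tcp_rot: [-3.141, 0.038, -0.0]
force: [-0.4, 0.4, 0.3]
gripper_width: 0.001
grip_force: 0.0
```

```bash
python3 - <<'E'
from h import *
print(pt(),state()["force"],state()["gripper_width"])
im=cams.grab_frame("wrist");cv2.imwrite("pics/wrist3.png",im[:,:,::-1])
E
```

```text
(5.3, array([0.6452, 0.1002, 0.3019]), [[1.0, -0.024, 0.0], [-0.024, -1.0, 0.0], [0.0, -0.0, -1.0]]) [-0.36171756  0.43453882  0.31507489] 0.0012319413270827115
```

View pics/wrist3.png

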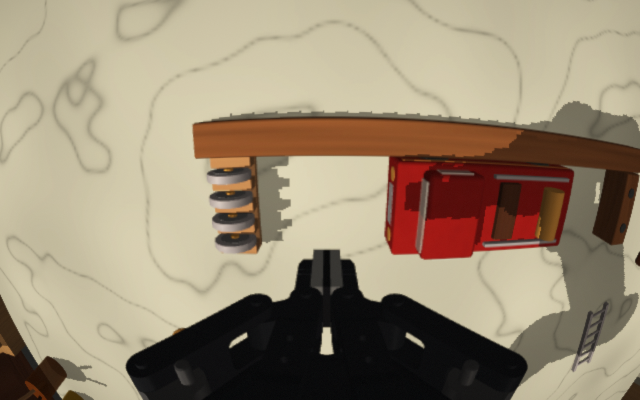

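The wrist view shows the engine flush along the fence (row ~157). Its left end is at column ~390, and the shut fingertips are clear, between the rack and the engine. I'll lower the fingers and push along the fence.

Emit:
jog_arm --motion '[{"travel": [0, 0, 0.2], "angular": [0, 0, 0], "fingers": 0}, {"travel": [0, 0, 0.4], "angular": [0, 0, 0], "fingers": 0}, {"travel": [0, 0, 0.41], "angular": [0, 0, 0], "fingers": 0}, {"travel": [0, 0.05, 0.41], "angular": [0, 0, 0], "fingers": 0}, {"travel": [0, 0.1, 0.41], "angular": [0, 0, 0], "fingers": 0}]'

```text
time: 5.98
eef_pos: [0.6449, 0.0738, 0.2023]
tcp_rot: [3.141, -0.04, 0.007]
force: [0.6, -0.4, 0.3]
gripper_width: 0.002
grip_force: 0.0
```

Emit:
jog_arm --motion '[{"travel": [0, 0.05, 0], "angular": [0, 0, 0], "fingers": 0}, {"travel": [0, 0.1, 0], "angular": [0, 0, 0], "fingers": 0}, {"travel": [0, 0.15, 0], "angular": [0, 0, 0], "fingers": 0}, {"travel": [0, 0.2, 0], "angular": [0, 0, 0], "fingers": 0}, {"travel": [0, 0.25, 0], "angular": [0, 0, 0], "fingers": 0}]'

```text
time: 6.6
eef_pos: [0.6429, 0.0118, 0.1997]
tcp_rot: [-3.141, 0.039, 0.0]
force: [-0.5, 3.1, 2.2]
gripper_width: 0.003
grip_force: 1.7
```

```bash
python3 - <<'E'
from h import *
print(pt(),state()["force"])
im=cams.grab_frame("wrist");cv2.imwrite("pics/wrist4.png",im[:,:,::-1])
E
```

```text
(6.6, array([0.6429, 0.0118, 0.1997]), [[1.0, -0.025, -0.0], [-0.025, -1.0, 0.0], [-0.0, -0.0, -1.0]]) [-0.46278968  3.06667847  2.22484222]
```

View pics/wrist4.png

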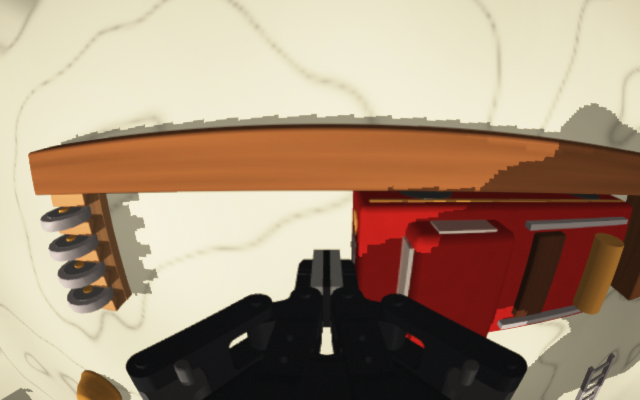

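The engine is sliding along the fence in contact with it, its left end at column ~355 by the fingertips. I'll keep pushing.

Emit:
jog_arm --motion '[{"travel": [0, 0.05, 0], "angular": [0, 0, 0], "fingers": 0}, {"travel": [0, 0.09, 0], "angular": [0, 0, 0], "fingers": 0}, {"travel": [0, 0.13, 0], "angular": [0, 0, 0], "fingers": 0}, {"travel": [0, 0.16, 0], "angular": [0, 0, 0], "fingers": 0}, {"travel": [0, 0.18, 0], "angular": [0, 0, 0], "fingers": 0}]'

```text
time: 7.28
eef_pos: [0.6418, -0.0329, 0.1996]
tcp_rot: [-3.141, 0.04, 0.0]
force: [0.4, 1.6, -0.3]
gripper_width: -0.004
grip_force: 0.9
```

Emit:
jog_arm --motion '[{"travel": [0, 0.015, 0], "angular": [0, 0, 0], "fingers": 0}, {"travel": [0, 0.03, 0], "angular": [0, 0, 0], "fingers": 0}, {"travel": [0, 0.04, 0], "angular": [0, 0, 0], "fingers": 0}]'

```text
time: 7.65
eef_pos: [0.6416, -0.0426, 0.1997]
tcp_rot: [-3.141, 0.039, 0.0]
force: [-0.7, 1.8, -1.0]
gripper_width: 0.001
grip_force: 0.8
```

Emit:
jog_arm --motion '[{"travel": [0, 0.01, 0], "angular": [0, 0, 0], "fingers": 0}, {"travel": [0, 0.02, 0], "angular": [0, 0, 0], "fingers": 0}, {"travel": [0, 0.03, 0], "angular": [0, 0, 0], "fingers": 0}]'

```text
time: 8.02
eef_pos: [0.6414, -0.05, 0.1997]
tcp_rot: [-3.141, 0.039, -0.0]
force: [1.5, 8.8, -1.9]
gripper_width: 0.001
grip_force: 4.7
```

Force rises to 8.8 N, so the engine is against the stop. I'll back off and press the long side once more with open fingers.

Emit:
jog_arm --motion '[{"travel": [0, 0.004, 0], "angular": [0, 0, 0], "fingers": 0}, {"travel": [0, -0.03, 0], "angular": [0, 0, 0], "fingers": 0}, {"travel": [0, -0.12, 0], "angular": [0, 0, 0], "fingers": 0}, {"travel": [0, -0.12, -0.22], "angular": [0, 0, 0], "fingers": 0}, {"travel": [0, -0.12, -0.44], "angular": [0, 0, 0], "fingers": 0}]'

```text
time: 8.65
eef_pos: [0.6421, -0.0183, 0.3109]
tcp_rot: [3.141, -0.037, -0.002]
force: [0.1, 0.3, -1.0]
gripper_width: -0.002
grip_force: 0.0
```

Emit:
jog_arm --motion '[{"travel": [-0.2, 0, 0], "angular": [0, 0, 0], "fingers": 1}, {"travel": [-0.37, 0.2, 0], "angular": [0, 0, 0], "fingers": 1}, {"travel": [-0.37, 0.4, 0], "angular": [0, 0, 0], "fingers": 1}, {"travel": [-0.37, 0.52, 0], "angular": [0, 0, 0], "fingers": 1}, {"travel": [-0.37, 0.52, 0], "angular": [0, 0, 0], "fingers": 1}]'

```text
time: 9.28
eef_pos: [0.5464, -0.1483, 0.3098]
tcp_rot: [3.141, -0.043, 0.001]
force: [0.1, 1.7, 0.3]
gripper_width: 1.0
grip_force: 0.0
```

```bash
python3 - <<'E'
from h import *
print(pt(),state()["force"],state()["gripper_width"])
im=cams.grab_frame("wrist");cv2.imwrite("pics/wrist5.png",im[:,:,::-1])
E
```

```text
(9.275, array([ 0.5464, -0.1483,  0.3098]), [[1.0, -0.027, 0.0], [-0.027, -1.0, -0.0], [0.0, 0.0, -1.0]]) [0.05384813 1.73623989 0.33059311] 1.0001498525817307
```

View pics/wrist5.png

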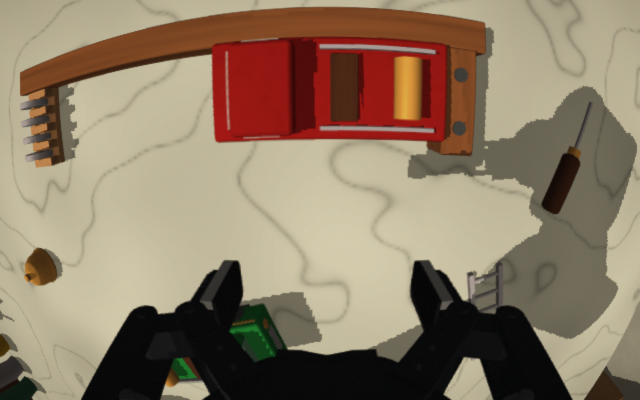

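The engine sits in the corner, its far side at the fence and its right end (column ~447) at the stop. A gentle final press will seat it.

Emit:
jog_arm --motion '[{"travel": [0, 0, 0.2], "angular": [0, 0, 0], "fingers": 1}, {"travel": [0, 0, 0.47], "angular": [0, 0, 0], "fingers": 1}, {"travel": [0.05, 0, 0.47], "angular": [0, 0, 0], "fingers": 1}, {"travel": [0.12, 0, 0.47], "angular": [0, 0, 0], "fingers": 1}, {"travel": [0.16, 0, 0.47], "angular": [0, 0, 0], "fingers": 1}]'

```text
time: 9.95
eef_pos: [0.5882, -0.1478, 0.1945]
tcp_rot: [3.14, -0.037, 0.005]
force: [0.9, -0.5, -0.1]
gripper_width: 0.998
grip_force: 0.0
```

Emit:
jog_arm --motion '[{"travel": [0.008, 0, 0], "angular": [0, 0, 0], "fingers": 1}, {"travel": [0.014, 0, 0], "angular": [0, 0, 0], "fingers": 1}, {"travel": [0.02, 0, 0], "angular": [0, 0, 0], "fingers": 1}, {"travel": [0.02, 0, 0], "angular": [0, 0, 0], "fingers": 1}]'

```text
time: 10.45
eef_pos: [0.591, -0.1486, 0.1923]
tcp_rot: [-3.141, 0.039, 0.002]
force: [-3.6, 0.6, 2.5]
gripper_width: 1.001
grip_force: 1.7
```

Emit:
jog_arm --motion '[{"travel": [0.006, 0, 0], "angular": [0, 0, 0], "fingers": 1}, {"travel": [0.008, 0, 0], "angular": [0, 0, 0], "fingers": 1}]'

```text
time: 10.7
eef_pos: [0.5919, -0.1487, 0.1923]
tcp_rot: [-3.14, 0.039, 0.01]
force: [-15.7, -0.1, 10.4]
gripper_width: 1.002
grip_force: 7.9
```

Emit:
jog_arm --motion '[{"travel": [-0.04, 0, 0], "angular": [0, 0, 0], "fingers": 1}, {"travel": [-0.16, 0, 0], "angular": [0, 0, 0], "fingers": 1}, {"travel": [-0.2, 0, -0.24], "angular": [0, 0, 0], "fingers": 1}, {"travel": [-0.3, 0, -0.48], "angular": [0, 0, 0], "fingers": 1}, {"travel": [-0.4, 0, -0.7], "angular": [0, 0, 0], "fingers": 1}]'

```text
time: 11.32
eef_pos: [0.4926, -0.1462, 0.3686]
tcp_rot: [3.141, -0.04, 0.002]
force: [1.2, -1.1, 0.3]
gripper_width: 0.998
grip_force: 0.0
```

Emit:
jog_arm --motion '[{"travel": [-0.25, 0.2, 0], "angular": [0, 0, 0], "fingers": 1}, {"travel": [-0.4, 0.5, 0], "angular": [0, 0, 0], "fingers": 1}, {"travel": [-0.4, 0.75, 0], "angular": [0, 0, 0], "fingers": 1}, {"travel": [-0.4, 0.95, 0], "angular": [0, 0, 0], "fingers": 1}, {"travel": [-0.4, 0.95, 0], "angular": [0, 0, 0], "fingers": 1}]'

```text
time: 11.95
eef_pos: [0.3866, -0.384, 0.3665]
tcp_rot: [3.14, -0.045, 0.001]
force: [-0.6, 0.6, 0.5]
gripper_width: 0.999
grip_force: 0.0
```

```bash
python3 - <<'E'
from h import *
print(pt())
im=cams.grab_frame("top");cv2.imwrite("pics/top6.png",im[:,:,::-1]);print(engine(im))
E
```

```text
(11.95, array([ 0.3866, -0.384 ,  0.3665]), [[1.0, -0.028, 0.001], [-0.028, -1.0, -0.001], [0.001, 0.001, -1.0]])
(array([ 638.90112305, -154.25456238]), [78.13763427734375, 176.8961181640625], np.float32(-0.023924861), array([[ 597.7276 , -241.7427 ],
       [ 675.84283, -243.61194],
       [ 680.07465,  -66.76642],
       [ 601.9594 ,  -64.89719]], dtype=float32))
```

View pics/top6.png

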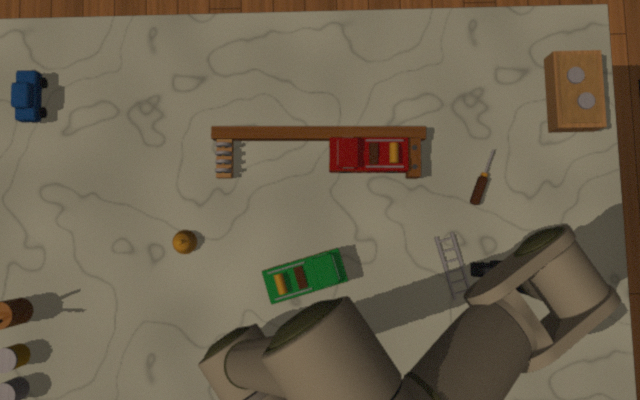

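The top view shows the engine at (370,155), in the corner. It measures (0.639, -0.154) and -0.024 rad, against a target of (0.640, -0.155) and -0.025 rad. The bell, ladder and awl haven't moved, and the arm is clear.

```bash
python3 -c "
from plant import ctrl
print(ctrl.finish_job())"
```

```text
the job is handed in; nothing more can be done
None
```

The red fire engine stands square in the corner of the oak jig, flush to the fence and the stop block by the final top-camera measurement, and the job is handed in; no verdict was returned.

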